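# Tap home the loose leg wedge of the cup riser

## Robot

A 6-joint arm with a two-finger parallel gripper is mounted at the origin on the work surface. World frame = base frame: x ahead of the robot, y to its left, z up, the work surface at z = 0. Lengths are in m, angles in rad, forces in N, time in s.
With the tool pointing down it reaches from about 0.35 to 0.975 m from the base axis. Payload 4.9 kg.
Tool frame: the origin (TCP) lies midway between the tips of the shut fingers; the grasp point (between the pads) lies ctrl.grip_depth behind it (ctrl.grip_depth is the distance from the TCP to the grasp point, in m); y points along the fingers, z is the direction in which the jaws open and shut, and the axes are right-handed (so a half turn about y gives the same grasp; the last joint's range is limited). The gripper opens to 85 mm and grips with 20 to 120 N. Pads are 22 mm wide; open, the fingers measure 114 mm over their backs; the gripper's body (76 mm by 85 mm) begins 54 mm behind the grasp point. The pads swing forward as they close: fully open they stand 13 mm farther back than shut.
Start: joints at [1.03, 0.053, 1.613, -0, 1.476, -0.119], TCP at [0.256, 0.57, 0.231] pointing down, gripper open.
Joint ranges: [-3.01, 3.01], [-1.01, 2.22], [0.06, 2.58], [-1.02, 4.17], [0.09, 2.62], [-3.14, 3.14]. Speed limits (rad/s): [2.57, 2.57, 3.14, 3.14, 3.14, 3.14].

## Interface

Orientations are given as a rotation vector (axis times angle).
In Python, from station import ctrl gives the robot as it stands.
- The arm moves only by the tool jog_arm, never from a script. Its argument "moves" is a list of rows, each a list of 6 numbers: the shift along the tool's x, y, z in mm, then the turn, a rotation vector about the tool's x, y, z in rad. In form: [[x, y, z, wx, wy, wz], ...]. A call has 1 to 12 rows; each row shifts and turns the commanded pose from where the row before left it, along the tool's axes as they then stand; what a row does not reach is not made up. A row lasts 1/10 s, in which the tool goes at most 50 mm and 8.59 degrees, less where a joint would pass 70% of its speed; a pose out of reach is approached as far as the arm can. A call is refused whole if a number of a shift passes 50 or a number of a turn 0.15, either way. A call with a gripper value outside its range is refused whole. "grip" is the finger opening in mm, from 0 to 85.4, set as the call begins (left out, the last holds). The fingers move at their own pace and stop on an object; "grip_force" is the grip in N (left out, the last holds). Time passes only in rows, so rows that do not move let the fingers close. It gives the time, the measured TCP pose, the force and the opening at its end, in the units of the state.
- ctrl.get_obs(): the state, without advancing time (a new reading comes with each control period).
- ctrl.get_image(name): name is "scene" or "top" or "wrist"; returns the picture (400x640x3 uint8, red, green, blue); there is no depth.
- ctrl.camera_params(name): a dict with "fx", "fy", "cx", "cy" (pixels), "pose" (4x4, takes a point from camera to world coordinates); the wrist camera has in their place "T_tool_cam" (4x4, takes a point from camera to tool coordinates, whose origin is the TCP and whose axes are the tool frame's). Camera axes: x right, y up, looking along -z (the intrinsics and any distortion apply to the point x, -y, -z); pixel columns grow to the right and rows downward; lengths in m; the calibration is good to about 2 mm. A picture is of the moment at which its call begins: read the wrist's pose just before it. camera_params takes no time and is no camera call.
- ctrl.finish_job(): hands the job in, once; it reports no verdict.
The state is a dict: "t": time; "q": joint angles; "dq": joint speeds; "effort": joint torques, N m; "tool_pos": TCP position; "tool_rot": TCP orientation; "contact_force": force on the tool from outside, world axes, zero at the start; "wrist_torque": the same for the moment, N m; "opening": finger opening in m.
Only numpy, scipy, OpenCV 4.12 (cv2) and the standard library are available. Lean on these libraries where they do the work, as an engineer would, in place of code of your own. Each camera call takes 0.05 s, during which the arm holds its last target. There are 200 camera calls.

## Task

One of the four wooden wedges in the top of the cup riser has worked loose and stands up out of its leg. Take the pale wooden mallet from the black mat and, with the mallet and not with the hand, tap that wedge down until it stops, as low as the other three. Then stand the mallet back upright on the mat where you took it from, and leave the cup on the riser standing where it is.

Things in the scene. Friction and masses are not known exactly. Their poses are not given: they have to be found in the camera images.
- riser: Cup riser: fixed pale wooden stand, board 160 x 160 mm, its top 60 mm above the counter, any yaw. Origin: centre of its underside, on the counter; z up. Four round leg ends (31 mm across, 62 mm above the counter) at 52 mm either way from its centre, each with a dark wedge; three are home, their tops 66 mm above the counter. The loose one is at +x +y.
- wedge (a joint): How far the loose wedge is driven into its slot, in m: it starts between 0 and 0.012 (top 36 to 24 mm above the leg end) and stops at 0.032 (home, 4 mm above it, like the other three). It slides straight down. Friction holds it where it is left; taps, or a steady push of about 9 N and a little more to go faster, move it; the mallet's weight alone does not.
- wedge_top (a point): Centre of the flat top (26 x 10 mm) of the loose dark-brown wedge in one corner of the riser; it moves down with the wedge. 86 to 98 mm above the counter at the start, 66 mm when home. x runs along the 26 mm width, z is up.
- mallet_grip (a point): Point on the axis of the pale wooden mallet's handle, 90 mm above its flat black striking face, on which it stands upright, on a black mat 6 mm thick. Head 50 to 54 mm across, 46 mm high; round handle 26 mm across up to 124 mm; 175 to 325 g; z up along the handle. The steel tamper with a black handle (58 mm wide, 92 high) 120 mm away on the mat is not it.
- cup_mid (a point): Centre, half-way up, of a white cup 58 mm across and 52 mm high that stands loose on the riser's board, about 105 mm from the loose wedge, towards the opposite corner. It must stay where it is.
Mind the look-alikes: they are no part of the job. Of the things that look like the part that bears cup_mid, the middle-sized one is meant.

How it is judged:
On the way:
1. the loose wedge has been driven home under the mallet (value of joint wedge above 0.0292 m and horizontal distance between mallet_grip and wedge_top below 0.04 m and height (world z) of mallet_grip above 0.13 m), for 0.1 s.
At the end, for the whole second after the job is handed in: The wedge is home (within 2.8 mm of its stop), the mallet stands upright (within 10 degrees) on the mat within 50 mm of where it started, and the cup is upright and within 25 mm of where it was (value of joint wedge above 0.0292 m and distance of mallet_grip from where it was at the start of the episode below 0.05 m and angle between each of mallet_grip, cup_mid's own z axis and vertical below 0.17 rad and distance of cup_mid from where it was at the start of the episode below 0.025 m); the robot touches nothing.
It fails at once if the hand or arm pushes the wedge directly instead of the mallet (contact force between any of the fingers, the arm and wedge above 1 N).
It fails at once if the cup on the riser is knocked over or shifted by more than 25 mm (angle between cup_mid's own z axis and vertical above 0.6 rad or distance of cup_mid from where it was at the start of the episode above 0.025 m).
It also fails if it takes over 48 s, if anything falls off the work surface, if the arm or the gripper's body presses on something with over 40 N, if the wrist force passes 120 N, or if a joint passes its speed limit or range.

## Working session

There is one attempt and no reset: what is moved stays moved. The work goes in short steps, Python scripts to look and compute and a tool call to move; the robot and the scene stay as the last step left them, time stands still between calls to the robot, and variables do not carry over. Pictures are saved under pics/ and viewed, about 8 in all and at most 12, crops included, and the job is handed in when it is done.

Besides the shell and the picture viewer there is one more tool, called after "Request:" as name(argument=value, ...), one argument or row to a line, values as JSON. jog_arm: Moves the arm, as the interface text tells. Its arguments: {"type":"object","properties":{"moves":{"type":"array","items":{"type":"array","items":{"type":"number"}}},"grip":{"type":"number"},"grip_force":{"type":"number"}},"required":["moves"]}

```bash
mkdir -p pics; cat > h.py <<'E'
import numpy as np, cv2
from scipy.spatial.transform import Rotation as R
from station import ctrl
def pose(name):
    p=ctrl.camera_params(name)
    if name!="wrist": return p,np.array(p["pose"])
    o=ctrl.get_obs(); T=np.eye(4); T[:3,:3]=R.from_rotvec(o["tool_rot"]).as_matrix(); T[:3,3]=o["tool_pos"]
    return p,T@np.array(p["T_tool_cam"])
def snap(name,f):
    im=ctrl.get_image(name); cv2.imwrite("pics/"+f,im[...,::-1]); return im
def px2w(p,T,u,v,z):
    d=T[:3,:3]@np.array([(u-p["cx"])/p["fx"],-(v-p["cy"])/p["fy"],-1]); o=T[:3,3]
    return o+d*(z-o[2])/d[2]
def w2px(p,T,X):
    c=T[:3,:3].T@(np.array(X)-T[:3,3]); return p["cx"]-p["fx"]*c[0]/c[2], p["cy"]+p["fy"]*c[1]/c[2]
E
python3 - <<'E'
from h import *
for n in("scene","top"):
    snap(n,n+"1.png"); p=ctrl.camera_params(n); print({k:np.round(v,3).tolist() if not isinstance(v,str) else v for k,v in p.items()})
o=ctrl.get_obs(); print(o["t"],o["tool_pos"],o["tool_rot"],R.from_rotvec(o["tool_rot"]).as_matrix().round(3), ctrl.grip_depth)
E
```

```text
{'fx': 513.35, 'fy': 513.35, 'cx': 308.568, 'cy': 204.547, 'pose': [[0.53, -0.455, 0.716, 1.344], [0.848, 0.286, -0.446, -0.468], [-0.002, 0.843, 0.537, 0.697], [0.0, 0.0, 0.0, 1.0]]}
{'fx': 515.343, 'fy': 515.343, 'cx': 314.997, 'cy': 194.59, 'pose': [[-0.001, 0.999, -0.054, 0.47], [-1.0, -0.0, 0.009, 0.065], [0.009, 0.054, 0.999, 1.175], [0.0, 0.0, 0.0, 1.0]]}
0.1 [0.25559118 0.56973169 0.23018339] [-1.54710086  0.33142675 -0.33043778] [[ 0.912 -0.001  0.409]
 [-0.409 -0.002  0.912]
 [-0.    -1.    -0.002]] 0.0187
```

View pics/top1.png

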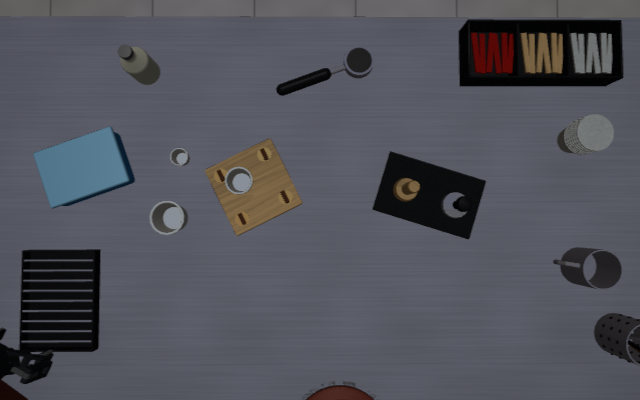

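View pics/scene1.png

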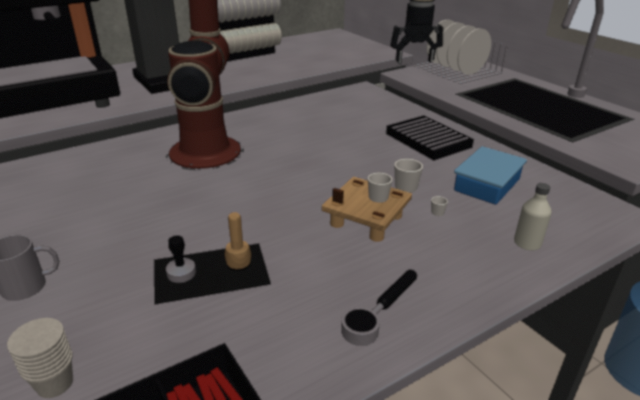

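```bash
python3 - <<'E'
from h import *
a=cv2.imread("pics/top1.png")[135:240,200:305]; b=cv2.imread("pics/top1.png")[145:245,370:490]
s=cv2.imread("pics/scene1.png")[165:250,310:430]
r=lambda i:cv2.resize(i,(390,290),interpolation=cv2.INTER_CUBIC)
f=lambda i,k:cv2.resize(i,None,fx=k,fy=k,interpolation=cv2.INTER_CUBIC)
A=f(a,3.5);B=f(b,3.5); H=max(A.shape[0],B.shape[0]); pad=lambda i:cv2.copyMakeBorder(i,0,H-i.shape[0],0,0,0)
cv2.imwrite("pics/c1.png",np.clip(np.hstack([pad(A),pad(B)])*1.6,0,255))
p,T=pose("top")
for n,u,v,z in [("wedge",285,197,.092),("mallettop",413,186,.130),("head",405,189,.03),("tamp",452,204,.03),("riserc",254,187,.06),("cup",239,180,.112)]+[("mat",*c,.006) for c in [(390,152),(485,181),(469,238),(374,209)]]+[("board",*c,.06) for c in [(270,139),(302,203),(238,235),(206,170)]]+[("wl",*c,.066) for c in [(242,218),(221,175),(265,154)]]:
    print(n,px2w(p,T,u,v,z).round(4))
E
```

```text
wedge [0.5229 0.1187 0.092 ]
mallettop [ 0.5434 -0.1436  0.13  ]
head [ 0.5437 -0.1456  0.03  ]
tamp [ 0.5102 -0.2501  0.03  ]
riserc [0.5462 0.1874 0.06  ]
cup [0.5572 0.2127 0.112 ]
mat [ 0.63   -0.1166  0.006 ]
mat [ 0.5635 -0.333   0.006 ]
mat [ 0.4339 -0.2942  0.006 ]
mat [ 0.4998 -0.0791  0.006 ]
board [0.651  0.1532 0.06  ]
board [0.5115 0.0834 0.06  ]
board [0.4426 0.2212 0.06  ]
board [0.5832 0.2915 0.06  ]
wl [0.4791 0.2121 0.066 ]
wl [0.5718 0.2579 0.066 ]
wl [0.6173 0.1634 0.066 ][ WARN:0@0.783] global loadsave.cpp:1063 imwrite_ Unsupported depth image for selected encoder is fallbacked to CV_8U.
```

View pics/c1.png

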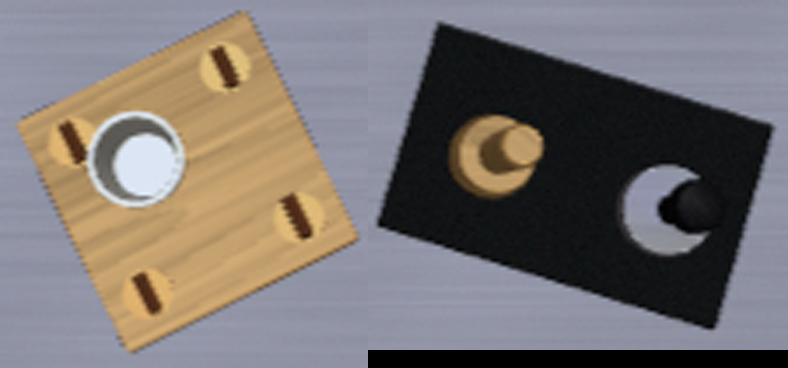

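Request:
jog_arm(
  moves=[
    [20,1,-19,0,0,0],
    [35,2,-33,0,0,0],
    [35,2,-33,0,0,0],
    [35,2,-33,0,0,0],
    [35,2,-33,0,0,0],
    [35,2,-33,0,0,0],
    [35,2,-33,0,0,0],
    [35,2,-33,0,0,0],
    [35,2,-33,0,0,0],
    [35,2,-33,0,0,0],
    [35,2,-33,0,0,0],
    [35,2,-33,0,0,0],
  ],
  grip=70,
)

```text
t: 1.3
tool_pos: [0.4691, 0.0539, 0.208]
tool_rot: [-1.545, 0.331, -0.331]
contact_force: [0.9, 0.8, 0.8]
opening: 0.0699
```

```bash
cat >> h.py <<'E'
def go(t):
    o=ctrl.get_obs(); M=R.from_rotvec(o["tool_rot"]).as_matrix(); print("t",o["t"],"at",np.round(o["tool_pos"],4),"shift mm",(M.T@(np.array(t)-o["tool_pos"])*1e3).round(1),"down err",M[:,1].round(3))
E
python3 -c "
from h import *
go([.5435,-.145,.185]);print(ctrl.get_obs()['q'])"
```

```text
t 1.3 at [0.4691 0.0539 0.208 ] shift mm [ 149.4   22.9 -151. ] down err [ 0.  0. -1.]
[-4.34125236e-02 -3.12189435e-01  1.98332945e+00  1.55974041e-04
  1.47037765e+00 -1.19219927e+00]
```

Request:
jog_arm(
  moves=[
    [34,2,-34,0,0,0],
    [34,2,-34,0,0,0],
    [34,2,-34,0,0,0],
    [30,2,-30,0,0,0],
    [17,0,-19,0,0,0],
    [0,0,0,0,0,0],
    [0,0,0,0,0,0],
  ],
)

```text
t: 2.0
tool_pos: [0.5427, -0.1429, 0.1996]
tool_rot: [-1.545, 0.333, -0.33]
contact_force: [-0.4, 0.3, -0.9]
opening: 0.0701
```

```bash
python3 - <<'E'
from h import *
go([.5435,-.145,.185]); p,T=pose("wrist"); snap("wrist","w1.png"); print({k:np.round(v,3).tolist() for k,v in p.items()})
for z in (.006,.052,.130): print(w2px(p,T,[.5435,-.145,z]))
E
```

```text
t 2.0 at [ 0.5427 -0.1429  0.1996] shift mm [ 1.6 14.6 -1.6] down err [-0.001  0.001 -1.   ]
{'fx': 313.372, 'fy': 313.372, 'cx': 322.036, 'cy': 198.051, 'T_tool_cam': [[-0.0, -0.961, -0.277, -0.07], [0.0, 0.277, -0.961, -0.143], [1.0, -0.001, 0.0, 0.0], [0.0, 0.0, 0.0, 1.0]]}
(np.float64(320.3716803671952), np.float64(176.13028274886372))
(np.float64(320.1264754537877), np.float64(186.18039724749772))
(np.float64(319.489681359764), np.float64(212.28041893162984))
```

View pics/w1.png

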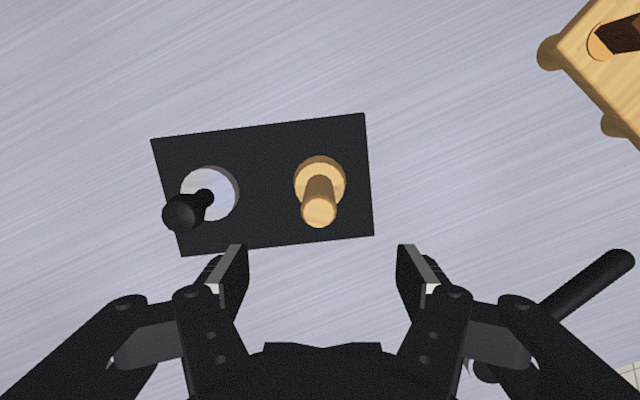

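Request:
jog_arm(
  moves=[
    [1.6,25,-1.6,0,0,0],
    [0,32,0,0,0,0],
    [0,32,0,0,0,0],
    [0,20,0,0,0,0],
    [0,11,0,0,0,0],
    [0,2,0,0,0,0],
    [0,0,0,0,0,0],
  ],
  grip=60,
)

```text
t: 2.75
tool_pos: [0.5443, -0.1446, 0.0791]
tool_rot: [-1.546, 0.329, -0.331]
contact_force: [0.7, 0.5, 0.2]
opening: 0.0599
```

Request:
jog_arm(
  moves=[
    [0,0,0,0,0,0],
    [0,0,0,0,0,0],
    [0,0,0,0,0,0],
    [0,0,0,0,0,0],
    [0,0,0,0,0,0],
    [0,0,0,0,0,0],
    [0,0,0,0,0,0],
  ],
  grip=15,
  grip_force=80,
)

```text
t: 3.45
tool_pos: [0.5448, -0.1458, 0.0799]
tool_rot: [-1.546, 0.329, -0.333]
contact_force: [-2.2, -1.5, 6.0]
opening: 0.0247
```

Request:
jog_arm(
  moves=[
    [0,-20,0,0,0,0],
    [0,-35,0,0,0,0],
    [0,-35,0,0,0,0],
    [0,-30,0,0,0,0],
    [-10,0,18,0,0,0],
    [-20,0,36,0,0,0],
    [-22,0,40,0,0,0],
    [-22,0,40,0,0,0],
    [-22,0,40,0,0,0],
    [-20,0,36,0,0,0],
    [-12,0,22,0,0,0],
    [0,0,0,0,0,0],
  ],
)

```text
t: 4.65
tool_pos: [0.5208, 0.1221, 0.1971]
tool_rot: [-1.545, 0.329, -0.326]
contact_force: [-0.1, 0.1, -2.1]
opening: 0.025
```

```bash
python3 - <<'E'
from h import *
go([.523,.118,.2]); a=snap("wrist","w2.png"); b=snap("scene","s2.png")[100:250,280:460]; c=snap("top","t2.png")[135:240,200:305]
f=lambda i,w,h:cv2.resize(i,(w,h),interpolation=cv2.INTER_CUBIC)
cv2.imwrite("pics/c2.png",np.hstack([f(a[:,120:520],300,300),f(b,360,300)])[...,::-1])
E
```

```text
t 4.65 at [0.5208 0.1221 0.1971] shift mm [ 3.6 -2.9 -2.8] down err [-0.002  0.001 -1.   ]
```

View pics/c2.png

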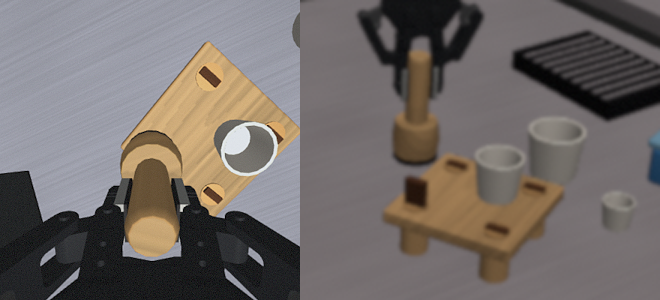

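Request:
jog_arm(
  moves=[
    [3.6,12,-2.8,0,0,0],
    [0,12,0,0,0,0],
    [0,6,0,0,0,0],
    [0,4,0,0,0,0],
    [0,4,0,0,0,0],
    [0,4,0,0,0,0],
    [0,0,0,0,0,0],
  ],
)

```text
t: 5.5
tool_pos: [0.524, 0.114, 0.1567]
tool_rot: [-1.547, 0.332, -0.331]
contact_force: [-3.4, -3.1, 3.0]
opening: 0.0248
```

Request:
jog_arm(
  moves=[
    [0,4,0,0,0,0],
    [0,4,0,0,0,0],
    [0,4,0,0,0,0],
    [0,2,0,0,0,0],
    [0,0,0,0,0,0],
  ],
)

```text
t: 6.0
tool_pos: [0.524, 0.114, 0.1428]
tool_rot: [-1.547, 0.332, -0.331]
contact_force: [-2.1, -2.5, 5.8]
opening: 0.0252
```

Request:
jog_arm(
  moves=[
    [0,2,0,0,0,0],
    [0,1,0,0,0,0],
    [0,1,0,0,0,0],
    [0,0,0,0,0,0],
  ],
)

```text
t: 6.4
tool_pos: [0.5243, 0.114, 0.1399]
tool_rot: [-1.548, 0.331, -0.331]
contact_force: [-5.7, -3.1, 9.0]
opening: 0.0254
```

Request:
jog_arm(
  moves=[
    [0,1.5,0,0,0,0],
    [0,1.5,0,0,0,0],
    [0,0,0,0,0,0],
  ],
)

```text
t: 6.7
tool_pos: [0.525, 0.1138, 0.1397]
tool_rot: [-1.548, 0.33, -0.332]
contact_force: [-9.5, -4.1, 20.2]
opening: 0.0252
```

Request:
jog_arm(
  moves=[
    [0,1.5,0,0,0,0],
    [0,0,0,0,0,0],
    [0,0,0,0,0,0],
  ],
)

```text
t: 7.0
tool_pos: [0.5254, 0.1137, 0.1397]
tool_rot: [-1.548, 0.33, -0.332]
contact_force: [-12.4, -5.4, 26.1]
opening: 0.0251
```

Request:
jog_arm(
  moves=[
    [0,-20,0,0,0,0],
    [0,-35,0,0,0,0],
    [0,-15,0,0,0,0],
    [0,0,0,0,0,0],
  ],
)

```text
t: 7.4
tool_pos: [0.526, 0.1151, 0.2065]
tool_rot: [-1.543, 0.327, -0.335]
contact_force: [-0.0, -0.9, -2.7]
opening: 0.025
```

```bash
python3 - <<'E'
from h import *
go([.5448,-.1458,.2]); a=snap("wrist","w3.png"); b=snap("scene","s3.png")[100:250,280:460]
f=lambda i,w,h:cv2.resize(i,(w,h),interpolation=cv2.INTER_CUBIC)
cv2.imwrite("pics/c3.png",np.hstack([f(a[:,120:520],300,300),f(b,360,300)])[...,::-1])
E
```

```text
t 7.4 at [0.526  0.1151 0.2065] shift mm [ 124.     6.4 -230.3] down err [ 0.006  0.001 -1.   ]
```

View pics/c3.png

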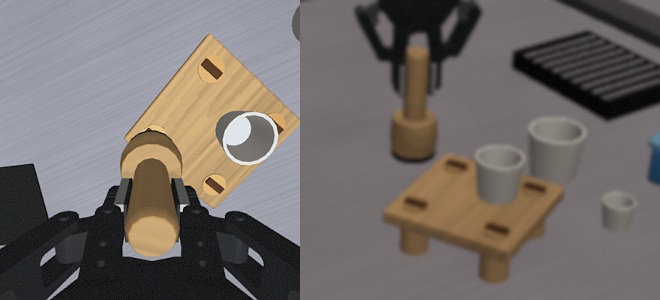

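Request:
jog_arm(
  moves=[
    [10,0,-18,0,0,0],
    [20,0,-37,0,0,0],
    [22,0,-41,0,0,0],
    [22,0,-41,0,0,0],
    [22,0,-41,0,0,0],
    [18,0,-34,0,0,0],
    [10,0,-18,0,0,0],
    [0,0,0,0,0,0],
    [0,30,0,0,0,0],
    [0,35,0,0,0,0],
    [0,30,0,0,0,0],
    [0,15,0,0,0,0],
  ],
)

```text
t: 8.7
tool_pos: [0.54, -0.1433, 0.0884]
tool_rot: [-1.543, 0.337, -0.324]
contact_force: [-0.3, -0.3, -3.5]
opening: 0.0248
```

```bash
python3 -c "
from h import *
go([.5448,-.1458,.0799])"
```

```text
t 8.7 at [ 0.54   -0.1433  0.0884] shift mm [ 5.5  8.5 -0.4] down err [-0.008  0.004 -1.   ]
```

Request:
jog_arm(
  moves=[
    [5,3,0,0,0,0],
    [0,3,0,0,0,0],
    [0,2,0,0,0,0],
    [0,0,0,0,0,0],
    [0,0,0,0,0,0],
  ],
)

```text
t: 9.2
tool_pos: [0.5485, -0.1479, 0.0871]
tool_rot: [-1.546, 0.329, -0.332]
contact_force: [-0.1, 0.6, -2.0]
opening: 0.0249
```

Request:
jog_arm(
  moves=[
    [-3,3,0,0,0,0],
    [0,2,0,0,0,0],
    [0,1,0,0,0,0],
    [0,0,0,0,0,0],
    [0,0,0,0,0,0],
  ],
)

```text
t: 9.7
tool_pos: [0.5451, -0.1464, 0.08]
tool_rot: [-1.545, 0.331, -0.331]
contact_force: [-1.0, 0.7, 0.1]
opening: 0.0252
```

Request:
jog_arm(
  moves=[
    [0,1,0,0,0,0],
    [0,0,0,0,0,0],
    [0,0,0,0,0,0],
  ],
)

```text
t: 10.0
tool_pos: [0.5453, -0.1466, 0.08]
tool_rot: [-1.546, 0.331, -0.331]
contact_force: [-3.3, 0.4, 4.7]
opening: 0.0253
```

Request:
jog_arm(
  moves=[
    [0,0,0,0,0,0],
    [0,0,0,0,0,0],
    [0,0,0,0,0,0],
    [0,0,0,0,0,0],
    [0,0,0,0,0,0],
    [0,0,0,0,0,0],
  ],
  grip=65,
)

```text
t: 10.6
tool_pos: [0.545, -0.1464, 0.0787]
tool_rot: [-1.545, 0.331, -0.331]
contact_force: [0.4, -0.8, -0.1]
opening: 0.065
```

Request:
jog_arm(
  moves=[
    [0,-15,0,0,0,0],
    [0,-30,0,0,0,0],
    [0,-40,0,0,0,0],
    [0,-40,0,0,0,0],
    [0,-15,0,0,0,0],
    [0,0,0,0,0,0],
    [0,0,0,0,0,0],
    [0,0,0,0,0,0],
  ],
)

```text
t: 11.4
tool_pos: [0.5438, -0.1459, 0.216]
tool_rot: [-1.544, 0.334, -0.327]
contact_force: [0.1, 0.2, -0.1]
opening: 0.0653
```

```bash
python3 - <<'E'
from h import *
go([.5448,-.1458,.2]); a=snap("wrist","w4.png"); b=snap("scene","s4.png")[130:330,130:430]
f=lambda i,w,h:cv2.resize(i,(w,h),interpolation=cv2.INTER_CUBIC)
cv2.imwrite("pics/c4.png",np.hstack([f(a[:,120:520],300,300),f(b,450,300)])[...,::-1])
E
```

```text
t 11.4 at [ 0.5438 -0.1459  0.216 ] shift mm [ 1.  16.   0.5] down err [-0.004  0.002 -1.   ]
```

View pics/c4.png

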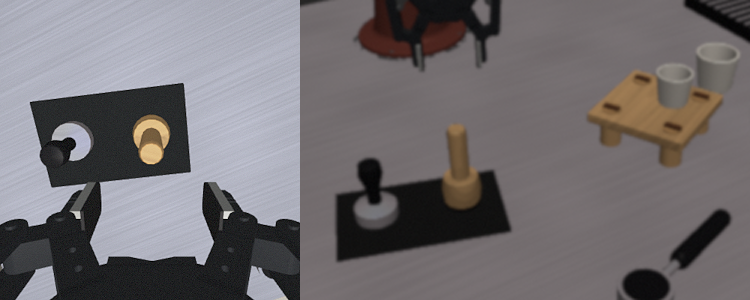

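The mallet stands upright in its old spot, with its handle top at about (150,155) in the wrist half of the picture. The wedge is flush with the other three, the cup is where it was, and the gripper is clear.

```bash
python3 -c "
from h import *
print(ctrl.finish_job())"
```

```text
the job is handed in; nothing more can be done
None
```

The loose wedge is home, the mallet is back upright on the mat, and I handed the job in at about 11.4 s of the 48 s allowed.

- **Wedge:** I pressed it down with the mallet's face, as a steady push rather than separate taps, until it stopped. At the stop the arm no longer sank and the force rose to about 26 N. The face height there came out at about 66 mm, the home height. The camera shows the wedge level with the other three.
- **Mallet:** I released it about 1 mm from where I had gripped it, and the last pictures show it standing upright on the mat.
- **Cup:** It looks unmoved in the pictures. I did not measure its position again at the end.
- **Gripper:** It was clear of everything, with contact force near zero.

No check failed or disagreed. During the push the tool was about 4 mm off my aim point, which did no harm.

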